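# Slide the tall candlestick back into its row

## Task

The tall candlestick of the set of three has been left standing forward of its row. With the fingertips push it, touching only its heavy disc foot and never its stem or candle, so that it slides upright back into the gap: midway between the two short candlesticks and in one straight line with them. Do not grip, lift or tip it, do not shove it hard, and leave the two short ones and everything else on the top where they stand.

Things in the scene. Friction and masses are not known exactly. Their poses are not given: they have to be found in the camera images.
- candlestick: Tall candlestick, loose, 0.6 to 0.9 kg, 95 to 125 mm forward (robot side) of the row. Origin: centre of the underside; z up; round, so yaw is meaningless. Its foot, the only part to touch, is an aluminium disc 70 mm across, 20 mm thick, with upright rim. Total height 310 mm. It stands on bare metal, friction about 0.5 to 0.7: pushed at the foot it slides, pushed above about 50 mm it tips.
- stem: All of the tall candlestick above its foot, fixed to it; not to be touched. Origin: on the axis, at the top face of the foot, 20 mm above the surface. Thin stem 13 mm across (22 mm right at the foot), a 40 mm drip pan 173 mm above the surface, cup top at 200 mm, ivory candle 21 mm across up to 310 mm.
- short_left: Short candlestick at the left end of the row (greater y), loose; same 70 mm disc foot and stem, cup top at 120 mm, candle top at 230 mm. Origin: centre of the underside of its foot. Its place in the row is right; leave it.
- short_right: Short candlestick at the right end of the row, like the left one, 280 mm from it centre to centre. Origin: centre of the underside of its foot. The tall one belongs exactly midway between the two, 140 mm from each.
- tealight: Loose bystander, to be left alone. White ceramic cup, 68 mm wide at the rim, 58 mm tall, 90 to 120 mm outside one end of the row and 50 to 90 mm forward of it. Origin: centre of its underside.
- diffuser: Loose bystander, to be left alone. Amber bottle with black cap, 58 mm diameter, 105 mm tall, at the other end of the row like the cup. Origin: centre of its underside.
- bowl: Loose bystander, to be left alone. Terracotta bowl, 100 mm wide, 42 mm tall, its centre 90 to 100 mm behind the row. Origin: centre of its underside.
- carton: Loose bystander, to be left alone. White carton 54 x 54 x 48 mm (height), its centre 70 to 80 mm behind the row. Origin: centre of its underside.
- book: Loose bystander, to be left alone. Green book lying flat, 150 x 210 x 26 mm, far to the left. Origin: centre of its underside.
- bud_vase: Loose bystander, to be left alone. Slim white ceramic vase, 66 mm wide, 205 mm tall, far to the left. Origin: centre of its underside.
- snuffer: Loose bystander, to be left alone. Candle snuffer lying flat, 260 mm long thin steel rod with a small bell and wooden end, far to the right. Origin: middle of the rod, on the surface.
Things that resemble listed ones, but are neither listed nor needed, are in the scene too. Leave any blue or turquoise look-alike of the short_right alone. Leave any yellow look-alike of the short_left alone.

How it is judged:
By the outcome, as a careful person would: the job done as asked, in the order asked, and still so for the second after the job is handed in, with the robot touching nothing.
It also fails if it takes over 42 s, if anything falls off the work surface, if the arm or the gripper's body presses on something with over 40 N, if the wrist force passes 120 N, or if a joint passes its speed limit or range.

## Robot

A 6-joint arm with a two-finger parallel gripper is mounted at the origin on the work surface. World frame = base frame: x ahead of the robot, y to its left, z up, the work surface at z = 0. Lengths are in m, angles in rad, forces in N, time in s.
With the tool pointing down it reaches from about 0.225 to 0.725 m from the base axis. Payload 3.1 kg.
Tool frame: the origin (TCP) lies where the fingers leave the gripper's body, on its centre line; the fingertips stand 73 mm ahead of it and the grasp point (between the pads) lies 54 mm ahead of it (arm.tips_ahead is the distance from the TCP to the fingertips, in m); z points along the fingers, x is the direction in which the jaws open and shut, and the axes are right-handed (so a half turn about z gives the same grasp; the last joint's range is limited). The gripper opens to 85 mm and grips with 20 to 120 N. Pads are 22 mm wide; open, the fingers measure 114 mm over their backs; the gripper's body (76 mm by 85 mm) begins 54 mm behind the grasp point. The pads swing forward as they close: fully open they stand 13 mm farther back than shut.
Start: joints at [1.211, 0.048, 0.099, 1.622, 0, 1.443], TCP at [0.121, 0.511, 0.304] pointing down, gripper open.
Joint ranges: [-2.91, 2.91], [-0.99, 1.94], [-1.21, 1.42], [-2.12, 2.29], [-1.49, 1.47], [-3.14, 3.14]. Speed limits (rad/s): [2.79, 2.79, 3.14, 3.14, 3.14, 3.14].

## Interface

Orientations are given as a unit quaternion [x, y, z, w].
In Python, from bench import arm gives the robot as it stands.
- The arm moves only by the shell command python3 -m handwheel 'ROWS' [FORCE]. ROWS is JSON, a list of rows, each an object of numbers: "wx", "wy", "wz": the turn, a rotation vector about the tool's x, y, z in degrees; "dx", "dy", "dz": the shift along the tool's x, y, z in m; "claw": the finger opening in m, from 0 to 0.0854. In form: [{"wx": .., "wy": .., "wz": .., "dx": .., "dy": .., "dz": .., "claw": ..}, ...]. A call has 1 to 5 rows; each row is the pose to reach, as a shift and turn from the pose commanded when the call began, along the tool's axes at that moment; what a row does not reach only later rows make up. A row lasts 1/10 s, in which the tool goes at most 50 mm and 8.59 degrees, less where a joint would pass 70% of its speed; a pose out of reach is approached as far as the arm can. A call with a gripper value outside its range is refused whole. The fingers move at their own pace and stop on an object; FORCE is the grip in N (left out, the last holds). Time passes only in rows, so rows that repeat a pose let the fingers close. It gives the time, the measured TCP pose, the force and the opening at its end, in the units of the state.
- arm.state(): the state, without advancing time (a new reading comes with each control period).
- arm.read_camera(name): name is "scene" or "top"; returns a dict with "img" (480x640x3 uint8, red, green, blue), "depth" (480x640 float32, m along the optical axis (not along the pixel's ray), 0 where there is no reading), "camera_matrix" (3x3 intrinsics, pixels), "R" (3x3) and "t" (3): a world point X has camera coordinates R X + t. Camera axes: x right, y down, z forward; pixel columns grow to the right and rows downward; lengths in m; the calibration is good to about 2 mm. A picture is of the moment at which its call begins.
- arm.finish_job(): hands the job in, once; it reports no verdict.
The state is a dict: "clock": time; "joint_positions": joint angles; "dq": joint speeds; "effort": joint torques, N m; "position": TCP position; "tool_rot": TCP orientation; "contact_force": force on the tool from outside, world axes, zero at the start; "moment": the same for the moment, N m; "grip_width": finger opening in m.
Only numpy, scipy, OpenCV 4.12 (cv2) and the standard library are available. Lean on these libraries where they do the work, as an engineer would, in place of code of your own. Each camera call takes 0.05 s, during which the arm holds its last target.

## Working session

There is one attempt and no reset: what is moved stays moved. The work goes in short steps, Python scripts to look and compute and a shell command to move; the robot and the scene stay as the last step left them, time stands still between calls to the robot, and variables do not carry over. Pictures are saved under pics/ and viewed, and the job is handed in when it is done.

```bash
mkdir -p pics; ls; python3 - <<'E'
from bench import arm
import cv2,numpy as np
s=arm.state();print(s)
for n in("scene","top"):
    c=arm.read_camera(n);cv2.imwrite(f"pics/{n}0.png",c["img"][:,:,::-1]);np.savez(f"{n}0.npz",**c)
    print(n,c["camera_matrix"].round(1).tolist(),c["R"].round(3).tolist(),c["t"].round(3).tolist())
E
```

```text
pics
{'clock': 0.0, 'joint_positions': array([1.21120360e+00, 4.87729233e-02, 9.75750762e-02, 1.62197801e+00,
       1.68360389e-05, 1.44301437e+00]), 'dq': array([ 0.00176128, -0.00068025, -0.00046895, -0.00087978, -0.00122273,
        0.00076903]), 'effort': array([-1.04547462e-04, -3.38777232e+01,  3.20016181e+01,  2.01231020e-02,
       -1.55521179e-04,  5.24861221e-06]), 'position': array([0.12045767, 0.51054524, 0.302694  ]), 'tool_rot': array([ 7.84135993e-01,  6.20587889e-01, -1.02376552e-03,  6.06234016e-04]), 'contact_force': array([-0.56450663,  0.54776853, -0.74837964]), 'moment': array([-0.05009205, -0.07713373,  0.03749369]), 'grip_width': 0.0849761125801527}
scene [[530.6, 0.0, 327.9], [0.0, 530.6, 239.1], [0.0, 0.0, 1.0]] [[0.868, 0.497, -0.008], [0.386, -0.683, -0.62], [-0.313, 0.535, -0.785]] [-0.488, -0.174, 1.739]
top [[508.5, 0.0, 321.0], [0.0, 508.5, 245.0], [0.0, 0.0, 1.0]] [[-0.009, -1.0, -0.012], [-0.998, 0.01, -0.06], [0.06, 0.011, -0.998]] [0.029, 0.583, 1.572]
```

View pics/scene0.png

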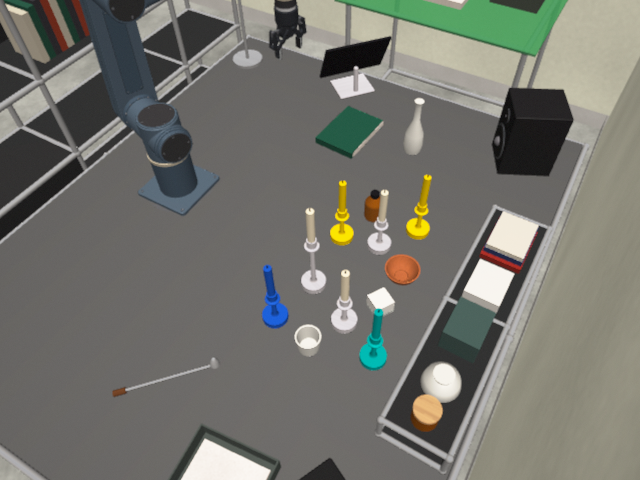

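View pics/top0.png

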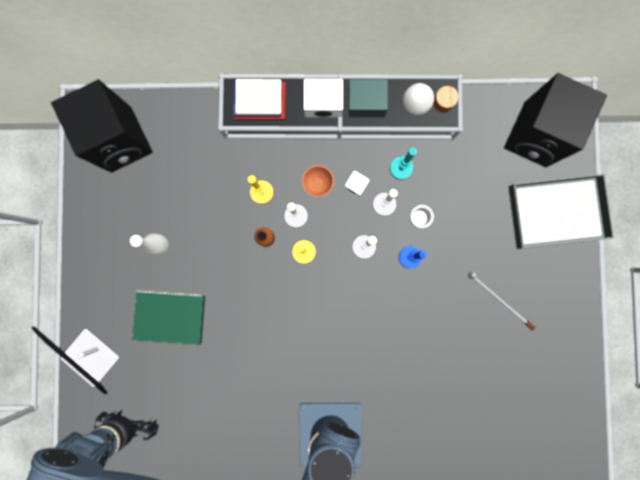

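```bash
python3 - <<'E'
import cv2,numpy as np
t=np.load("top0.npz")["img"][:,:,::-1];s=np.load("scene0.npz")["img"][:,:,::-1]
cv2.imwrite("pics/tc.png",cv2.resize(t[150:280,235:445],None,fx=3.8,fy=3.8,interpolation=cv2.INTER_CUBIC))
cv2.imwrite("pics/sc.png",cv2.resize(s[160:380,250:450],None,fx=2.7,fy=2.7,interpolation=cv2.INTER_CUBIC))
E
```

```text
(no output)
```

View pics/tc.png

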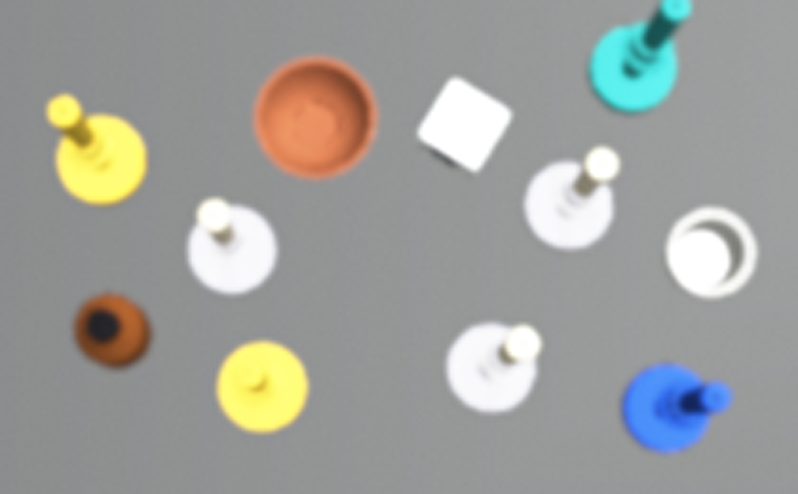

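View pics/sc.png

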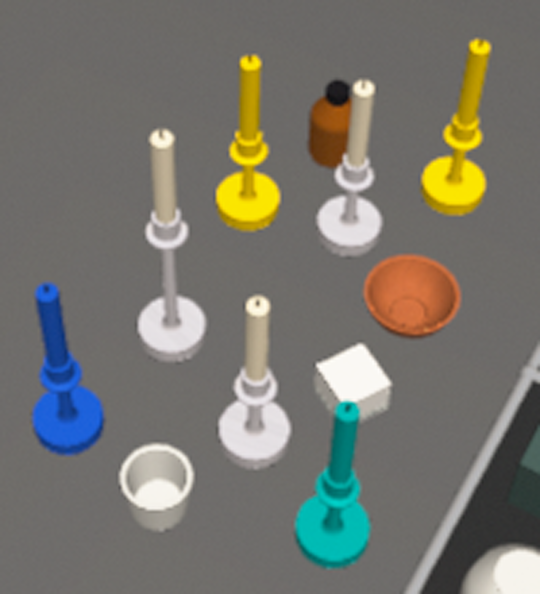

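Tall silver-white candlestick: top picture foot (364,247), scene foot (313,281). Short ones: top (296,215) left and (384,204) right. The yellow ones (304,251), (262,191), blue (411,257) and turquoise (402,167) are look-alikes, left alone. Only white stands with ivory candles fit, and the tall one is confirmed by its longer stem in the crop.

```bash
cat > h.py <<'E'
import numpy as np,cv2
from scipy.optimize import least_squares
def cloud(c):
    K=c["camera_matrix"];d=c["depth"].astype(float);v,u=np.mgrid[:480,:640]
    p=np.stack([(u-K[0,2])/K[0,0]*d,(v-K[1,2])/K[1,1]*d,d],-1)
    return (p-c["t"])@c["R"], d>0
def ray(c,u,v,z):
    K=c["camera_matrix"];R=c["R"];o=-R.T@c["t"];d=R.T@np.array([(u-K[0,2])/K[0,0],(v-K[1,2])/K[1,1],1.])
    return o+d*(z-o[2])/d[2]
def discs(c,guess,zlo=.012,zhi=.028):
    P,ok=cloud(c);out={}
    for n,g in guess.items():
        m=ok&(np.hypot(P[...,0]-g[0],P[...,1]-g[1])<.047)&(P[...,2]>zlo)&(P[...,2]<zhi)
        q=P[m]
        if len(q)<20: out[n]=None;continue
        (x,y),r=cv2.minEnclosingCircle(q[:,:2].astype(np.float32))
        out[n]=(round(x,4),round(y,4),round(r,4),round(float(np.median(q[:,2])),4),len(q),q[:,:2].mean(0).round(4).tolist())
    return out
E
python3 - <<'E'
from h import *
T=np.load("top0.npz");S=np.load("scene0.npz")
pc={'tall':(491,367),'sl':(232,249),'sr':(568,205),'yel1':(262,387),'yel2':(101,159),'blue':(666,407),'turq':(633,67)}
g={n:ray(T,a/3.8+235-.37,b/3.8+150-.37,.02) for n,(a,b) in pc.items()}
for n in g:print(n,g[n].round(4))
gs={n:ray(S,a/2.7+250-.3,b/2.7+160-.3,.02) for n,(a,b) in {'tall':(172,325),'sl':(350,222),'sr':(255,430)}.items()}
print(gs)
for c in(T,S):
    for k,v in discs(c,g).items():print(k,v)
for n,(a,b,z) in dict(bowl=(315,118,.042),carton=(465,124,.048),cup=(711,252,.058),diff=(113,330,.06)).items():
    print(n,ray(T,a/3.8+235,b/3.8+150,z).round(3))
E
```

```text
tall [ 0.5777 -0.1105  0.02  ]
sl [0.6773 0.1015 0.02  ]
sr [ 0.7108 -0.1758  0.02  ]
yel1 [0.5632 0.0775 0.02  ]
yel2 [0.7533 0.2094 0.02  ]
blue [ 0.5435 -0.253   0.02  ]
turq [ 0.8251 -0.2314  0.02  ]
{'tall': array([ 0.58009404, -0.11302518,  0.02      ]), 'sl': array([0.68005891, 0.09862493, 0.02      ]), 'sr': array([ 0.71410521, -0.17917069,  0.02      ])}
tall (0.5755, -0.1084, 0.0347, 0.0197, 235, [0.5703, -0.1015])
sl (0.6748, 0.1024, 0.0351, 0.0201, 236, [0.6686, 0.0995])
sr (0.7085, -0.174, 0.0349, 0.0198, 239, [0.7013, -0.1685])
yel1 (0.5621, 0.0793, 0.0349, 0.0198, 239, [0.56, 0.0772])
yel2 (0.7511, 0.2101, 0.0352, 0.0195, 249, [0.7444, 0.2057])
blue (0.5415, -0.2517, 0.0352, 0.0196, 242, [0.5399, -0.2438])
turq (0.8219, -0.2297, 0.0355, 0.0197, 262, [0.8152, -0.2245])
tall (0.5783, -0.1128, 0.0367, 0.0185, 392, [0.5802, -0.1162])
sl (0.6759, 0.0977, 0.0374, 0.0189, 333, [0.6788, 0.0951])
sr (0.7121, -0.1793, 0.0369, 0.0186, 427, [0.7134, -0.1826])
yel1 (0.5661, 0.0729, 0.0389, 0.0183, 323, [0.5667, 0.0706])
yel2 (0.7545, 0.2058, 0.0376, 0.0187, 308, [0.7546, 0.2026])
blue (0.5443, -0.2557, 0.0363, 0.0186, 428, [0.5466, -0.2596])
turq (0.8253, -0.2347, 0.0355, 0.0187, 473, [0.8274, -0.2393])
bowl [0.78  0.031 0.042]
carton [ 0.773 -0.091  0.048]
cup [ 0.665 -0.286  0.058]
diff [0.607 0.194 0.06 ]
```

```bash
cat >> h.py <<'E'
from scipy.spatial.transform import Rotation as Ro
def rel(s,tip,push_deg,tilt,ahead):
    d=np.array([np.cos(np.radians(push_deg)),np.sin(np.radians(push_deg)),0]);x=np.array([-d[1],d[0],0]);t=np.radians(tilt)
    z=np.sin(t)*d-np.cos(t)*np.array([0,0,1]);R=np.stack([x,np.cross(z,x),z],1)
    R0=Ro.from_quat(s["tool_rot"]).as_matrix()
    tcp=np.array(tip)-ahead*z
    return np.degrees(Ro.from_matrix(R0.T@R).as_rotvec()).round(2),(R0.T@(tcp-s["position"])).round(4),tcp.round(4)
E
python3 - <<'E'
from h import *
from bench import arm
print(arm.tips_ahead,[a for a in dir(arm) if a[0]!='_'])
s=arm.state()
print(rel(s,[.520,-.147,.24],32.2,30,.073))
print(rel(s,[.520,-.147,.0095],32.2,30,.073))
E
```

```text
0.0726 ['MotionError', 'finish_job', 'read_camera', 'state', 'tips_ahead']
(array([-28.46,  12.01, -44.39]), array([-0.5742,  0.5143,  0.0007]), array([ 0.4891, -0.1664,  0.3032]))
(array([-28.46,  12.01, -44.39]), array([-0.5737,  0.5144,  0.2312]), array([ 0.4891, -0.1664,  0.0727]))
```

```bash
python3 -m handwheel '[{"wx":-28.46,"wy":12.01,"wz":-44.39,"dx":-0.574,"dy":0.514,"dz":0,"claw":0.04},{"wx":-28.46,"wy":12.01,"wz":-44.39,"dx":-0.574,"dy":0.514,"dz":0,"claw":0.04},{"wx":-28.46,"wy":12.01,"wz":-44.39,"dx":-0.574,"dy":0.514,"dz":0,"claw":0.04},{"wx":-28.46,"wy":12.01,"wz":-44.39,"dx":-0.574,"dy":0.514,"dz":0,"claw":0.04},{"wx":-28.46,"wy":12.01,"wz":-44.39,"dx":-0.574,"dy":0.514,"dz":0,"claw":0.04}]'
python3 - <<'E'
from h import *
from bench import arm
s=arm.state();print(rel(s,[.520,-.147,.24],32.2,30,.073),s["joint_positions"].round(2),s["position"])
E
```

```text
clock: 0.6
position: [0.2342, 0.3016, 0.3038]
tool_rot: [0.556, 0.807, 0.175, 0.095]
contact_force: [-0.0, -1.1, 0.3]
grip_width: 0.0399
(array([ -6.95,   2.72, -10.79]), array([-0.5283,  0.0702,  0.0064]), array([ 0.4891, -0.1664,  0.3032])) [ 0.82 -0.68 -0.51  1.36 -0.13  0.43] [0.23419003 0.30159972 0.30379033]
```

```bash
python3 -m handwheel '[{"wx":-7,"wy":2.7,"wz":-10.8,"dx":-0.528,"dy":0.07,"dz":0.006,"claw":0.04},{"wx":-7,"wy":2.7,"wz":-10.8,"dx":-0.528,"dy":0.07,"dz":0.006,"claw":0.04},{"wx":-7,"wy":2.7,"wz":-10.8,"dx":-0.528,"dy":0.07,"dz":0.006,"claw":0.04},{"wx":-7,"wy":2.7,"wz":-10.8,"dx":-0.528,"dy":0.07,"dz":0.006,"claw":0.04},{"wx":-7,"wy":2.7,"wz":-10.8,"dx":-0.528,"dy":0.07,"dz":0.006,"claw":0.04}]'
python3 - <<'E'
from h import *
from bench import arm
s=arm.state();print(rel(s,[.520,-.147,.24],32.2,30,.073),s["joint_positions"].round(2),s["position"])
E
```

```text
clock: 1.1
position: [0.3352, 0.1155, 0.3039]
tool_rot: [0.469, 0.844, 0.227, 0.125]
contact_force: [0.6, -0.2, -0.3]
grip_width: 0.0401
(array([ 0.07,  0.07, -0.25]), array([-0.3207, -0.0162, -0.009 ]), array([ 0.4891, -0.1664,  0.3032])) [-0.07 -0.89 -0.64  1.39  0.3  -0.56] [0.33520451 0.11548384 0.30391469]
```

```bash
python3 -m handwheel '[{"dx":-0.321,"dy":-0.016,"dz":-0.009,"claw":0.04},{"dx":-0.321,"dy":-0.016,"dz":-0.009,"claw":0.04},{"dx":-0.321,"dy":-0.016,"dz":-0.009,"claw":0.04},{"dx":-0.321,"dy":-0.016,"dz":-0.009,"claw":0.04},{"dx":-0.321,"dy":-0.016,"dz":-0.009,"claw":0.04}]'
python3 -m handwheel '[{"dx":-0.074,"dy":-0.004,"dz":-0.002,"claw":0.04},{"dx":-0.074,"dy":-0.004,"dz":-0.002,"claw":0.04},{"dx":-0.074,"dy":-0.004,"dz":-0.002,"claw":0.04}]'
python3 - <<'E'
from h import *
from bench import arm
s=arm.state();print(rel(s,[.520,-.147,.24],32.2,30,.073),s["joint_positions"].round(2),s["position"])
print(rel(s,[.520,-.147,.05],32.2,30,.073))
c=arm.read_camera("scene");cv2.imwrite("pics/s1.png",c["img"][:,:,::-1])
E
```

```text
(array([ 0.07,  0.07, -0.25]), array([-0.3207, -0.0162, -0.009 ]), array([ 0.4891, -0.1664,  0.3032])) [-0.07 -0.89 -0.64  1.39  0.3  -0.56] [0.33520451 0.11548384 0.30391469]
(array([ 0.07,  0.07, -0.25]), array([-0.3209, -0.1114,  0.1554]), array([ 0.4891, -0.1664,  0.1132]))invalid input
invalid input
```

View pics/s1.png

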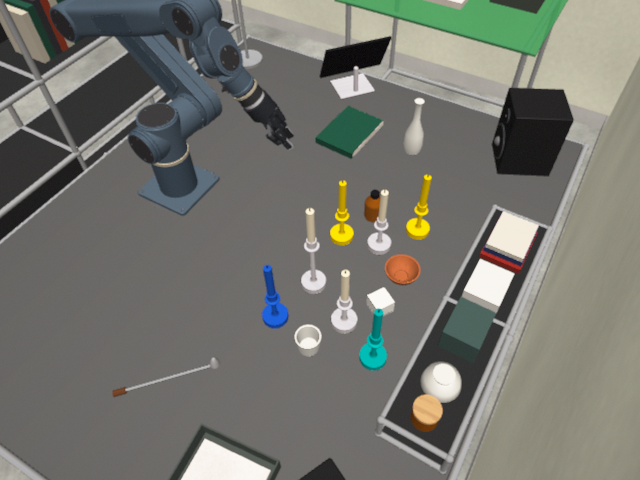

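The move was refused because every key is needed. In the picture the arm hangs at (275,130), clear of everything. I'll retype the row with all keys.

```bash
python3 -m handwheel '[{"wx":0,"wy":0,"wz":0,"dx":-0.321,"dy":-0.016,"dz":-0.009,"claw":0.04},{"wx":0,"wy":0,"wz":0,"dx":-0.321,"dy":-0.016,"dz":-0.009,"claw":0.04},{"wx":0,"wy":0,"wz":0,"dx":-0.321,"dy":-0.016,"dz":-0.009,"claw":0.04},{"wx":0,"wy":0,"wz":0,"dx":-0.321,"dy":-0.016,"dz":-0.009,"claw":0.04},{"wx":0,"wy":0,"wz":0,"dx":-0.321,"dy":-0.016,"dz":-0.009,"claw":0.04}]'
python3 - <<'E'
from h import *
from bench import arm
s=arm.state();print(rel(s,[.520,-.147,.24],32.2,30,.073),s["joint_positions"].round(2),s["position"])
E
```

```text
clock: 1.65
position: [0.4555, -0.1047, 0.3025]
tool_rot: [0.47, 0.844, 0.226, 0.124]
contact_force: [0.8, 0.8, 1.3]
grip_width: 0.0399
(array([-0.11,  0.04, -0.44]), array([-0.0702, -0.0029, -0.0028]), array([ 0.4891, -0.1664,  0.3032])) [-0.62 -0.37 -0.34  1.39  0.48 -1.12] [ 0.4554744  -0.10471275  0.30246861]
```

```bash
python3 -m handwheel '[{"wx":0,"wy":0,"wz":-0.4,"dx":-0.07,"dy":-0.003,"dz":-0.003,"claw":0.04},{"wx":0,"wy":0,"wz":-0.4,"dx":-0.07,"dy":-0.003,"dz":-0.003,"claw":0.04},{"wx":0,"wy":0,"wz":-0.4,"dx":-0.07,"dy":-0.003,"dz":-0.003,"claw":0.04}]'
python3 - <<'E'
from h import *
from bench import arm
s=arm.state();print(rel(s,[.520,-.147,.24],32.2,30,.073),s["joint_positions"].round(2),s["position"])
print(rel(s,[.520,-.147,.05],32.2,30,.073))
E
```

```text
clock: 1.95
position: [0.4892, -0.1664, 0.3022]
tool_rot: [0.468, 0.845, 0.225, 0.124]
contact_force: [0.6, -0.2, -0.5]
grip_width: 0.0397
(array([-0.19, -0.02, -0.17]), array([ 0.0001,  0.0004, -0.001 ]), array([ 0.4891, -0.1664,  0.3032])) [-0.69 -0.2  -0.21  1.39  0.49 -1.2 ] [ 0.48924447 -0.16644942  0.30218608]
(array([-0.19, -0.02, -0.17]), array([-0.0003, -0.094 ,  0.1639]), array([ 0.4891, -0.1664,  0.1132]))
```

Descend to a tip height of 50 mm, then look.

```bash
python3 -m handwheel '[{"wx":0,"wy":0,"wz":0,"dx":0,"dy":-0.024,"dz":0.041,"claw":0.04},{"wx":0,"wy":0,"wz":0,"dx":0,"dy":-0.047,"dz":0.082,"claw":0.04},{"wx":0,"wy":0,"wz":0,"dx":0,"dy":-0.07,"dz":0.123,"claw":0.04},{"wx":0,"wy":0,"wz":0,"dx":0,"dy":-0.094,"dz":0.164,"claw":0.04},{"wx":0,"wy":0,"wz":0,"dx":0,"dy":-0.094,"dz":0.164,"claw":0.04}]'
python3 - <<'E'
from h import *
from bench import arm
s=arm.state();print(s["joint_positions"].round(2),s["position"])
print(rel(s,[.520,-.147,.0095],32.2,30,.073))
for n in("scene","top"):
    c=arm.read_camera(n);im=c["img"][:,:,::-1]
    im=im[160:380,220:450] if n=="scene" else im[140:340,250:450]
    cv2.imwrite(f"pics/{n}2.png",cv2.resize(im,None,fx=2.7,fy=2.7,interpolation=cv2.INTER_CUBIC))
E
```

```text
clock: 2.45
position: [0.482, -0.1579, 0.1047]
tool_rot: [0.469, 0.846, 0.227, 0.115]
contact_force: [-1.9, 1.1, -1.4]
grip_width: 0.0399
[-0.68 -0.13 -0.54  1.    0.49 -1.2 ] [ 0.48203338 -0.15791254  0.10474637]
(array([-0.57, -0.96, -0.46]), array([-0.0116, -0.0144,  0.0284]), array([ 0.4891, -0.1664,  0.0727]))
```

View pics/scene2.png

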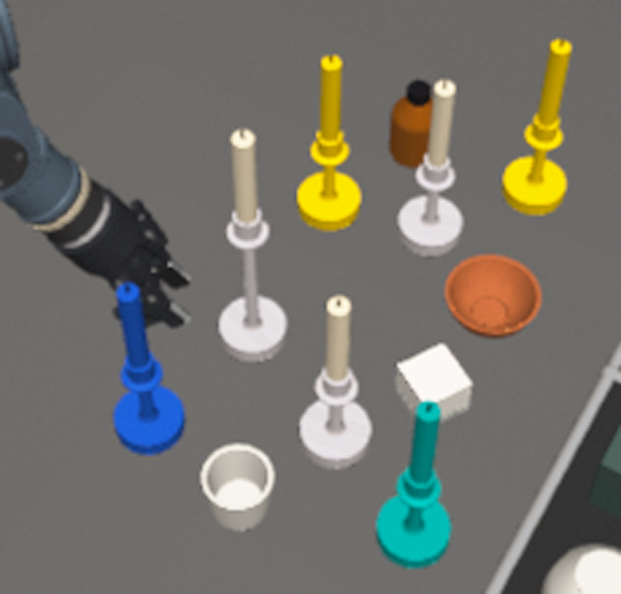

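View pics/top2.png

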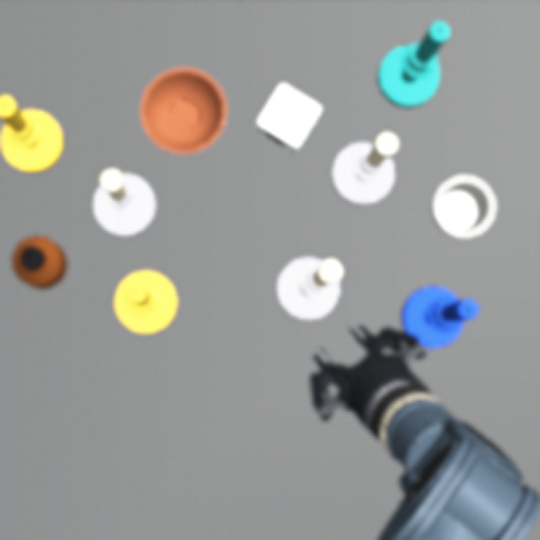

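```bash
python3 -m handwheel '[{"wx":0,"wy":0,"wz":0,"dx":0,"dy":0,"dz":0,"claw":0.04}]'; python3 - <<'E'
from h import *
from bench import arm
s=arm.state();print(s["joint_positions"].round(3),s["position"],s["contact_force"],s["dq"].round(3))
print(rel(s,[.520,-.147,.05],32.2,30,.073))
print(rel(s,[.520,-.147,.0095],32.2,30,.073))
E
```

```text
clock: 2.65
position: [0.491, -0.1651, 0.1189]
tool_rot: [0.465, 0.846, 0.226, 0.128]
contact_force: [0.9, -0.7, 1.0]
grip_width: 0.0402
[-0.683 -0.135 -0.52   0.997  0.493 -1.2  ] [ 0.49096064 -0.16507317  0.1188844 ] [ 0.89397699 -0.68695715  0.98848172] [-0.005 -0.006  0.035 -0.002 -0.002 -0.   ]
(array([0.07, 0.31, 0.27]), array([-0.0001, -0.0048,  0.0038]), array([ 0.4891, -0.1664,  0.1132]))
(array([0.07, 0.31, 0.27]), array([ 0.0001, -0.0251,  0.0388]), array([ 0.4891, -0.1664,  0.0727]))
```

```bash
python3 -m handwheel '[{"wx":0,"wy":0,"wz":0,"dx":0,"dy":0,"dz":0,"claw":0.04},{"wx":0,"wy":0,"wz":0,"dx":0,"dy":0,"dz":0,"claw":0.04},{"wx":0,"wy":0,"wz":0,"dx":0,"dy":0,"dz":0,"claw":0.04}]'; python3 - <<'E'
from h import *
from bench import arm
s=arm.state();print(s["position"],s["contact_force"],s["dq"].round(3))
print(rel(s,[.520,-.147,.05],32.2,30,.073))
print(rel(s,[.520,-.147,.0095],32.2,30,.073))
E
```

```text
clock: 2.95
position: [0.49, -0.1651, 0.1171]
tool_rot: [0.466, 0.846, 0.225, 0.127]
contact_force: [0.3, -0.8, 0.6]
grip_width: 0.0402
[ 0.48996936 -0.16511747  0.11706985] [ 0.28672553 -0.7685383   0.57873743] [-0.     0.008 -0.017 -0.001 -0.001 -0.001]
(array([-0.02,  0.21,  0.15]), array([-0.0007, -0.0032,  0.0026]), array([ 0.4891, -0.1664,  0.1132]))
(array([-0.02,  0.21,  0.15]), array([-0.0005, -0.0234,  0.0377]), array([ 0.4891, -0.1664,  0.0727]))
```

```bash
python3 -m handwheel '[{"wx":0,"wy":0,"wz":0,"dx":0,"dy":-0.005,"dz":0.009,"claw":0.04},{"wx":0,"wy":0,"wz":0,"dx":0,"dy":-0.011,"dz":0.018,"claw":0.04},{"wx":0,"wy":0,"wz":0,"dx":0,"dy":-0.016,"dz":0.027,"claw":0.04},{"wx":0,"wy":0,"wz":0,"dx":0,"dy":-0.02,"dz":0.034,"claw":0.04},{"wx":0,"wy":0,"wz":0,"dx":0,"dy":-0.02,"dz":0.034,"claw":0.04}]';python3 -m handwheel '[{"wx":0,"wy":0,"wz":0,"dx":0,"dy":0,"dz":0,"claw":0.04},{"wx":0,"wy":0,"wz":0,"dx":0,"dy":0,"dz":0,"claw":0.04},{"wx":0,"wy":0,"wz":0,"dx":0,"dy":0,"dz":0,"claw":0.04}]'; python3 - <<'E'
from h import *
from bench import arm
s=arm.state();print(s["position"],s["contact_force"],s["dq"].round(3))
print(rel(s,[.520,-.147,.0095],32.2,30,.073))
for n in("scene","top"):
    c=arm.read_camera(n);im=c["img"][:,:,::-1];np.savez(n+"3.npz",**c)
    im=im[230:350,220:380] if n=="scene" else im[200:320,300:460]
    cv2.imwrite(f"pics/{n}3.png",cv2.resize(im,None,fx=5,fy=5,interpolation=cv2.INTER_CUBIC))
E
```

```text
clock: 3.45
position: [0.4872, -0.1634, 0.0729]
tool_rot: [0.467, 0.846, 0.226, 0.123]
contact_force: [-0.9, 0.7, 0.0]
grip_width: 0.0402
clock: 3.75
position: [0.4891, -0.1648, 0.0762]
tool_rot: [0.466, 0.846, 0.226, 0.126]
contact_force: [0.6, -0.6, -0.0]
grip_width: 0.0401
[ 0.48906208 -0.1648125   0.07623597] [ 0.63150302 -0.56565409 -0.02519987] [ 0.    -0.002  0.001 -0.    -0.001  0.002]
(array([-0.06,  0.1 ,  0.1 ]), array([-0.0014, -0.0025,  0.0026]), array([ 0.4891, -0.1664,  0.0727]))
```

View pics/scene3.png

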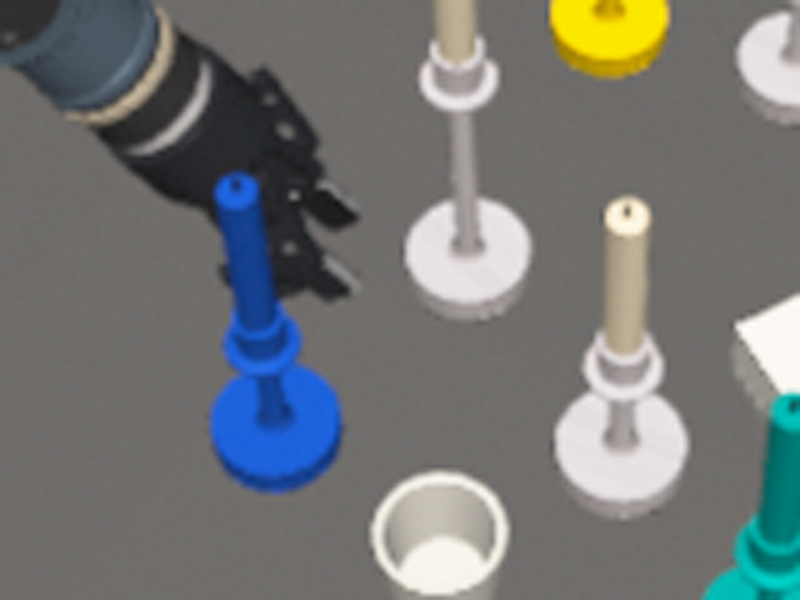

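View pics/top3.png

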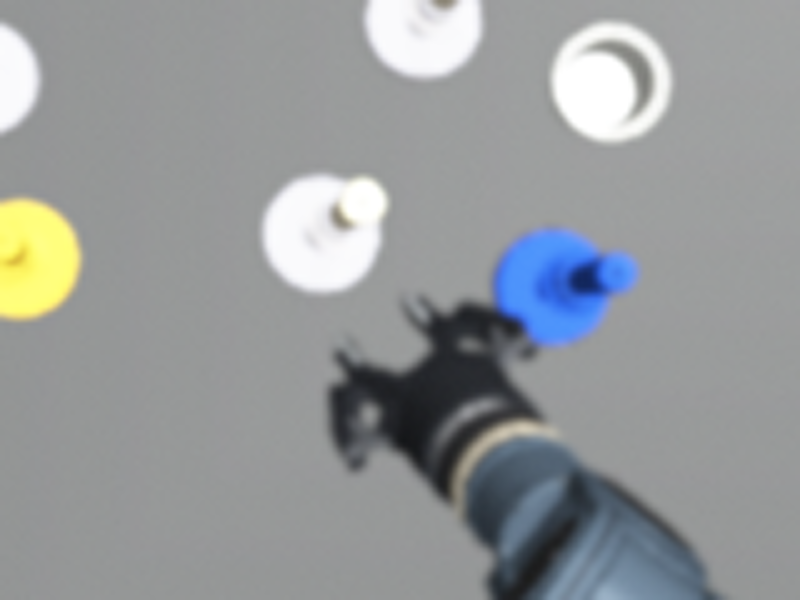

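```bash
python3 -m handwheel '[{"wx":0,"wy":0,"wz":0,"dx":0,"dy":0.003,"dz":0.004,"claw":0.04},{"wx":0,"wy":0,"wz":0,"dx":0,"dy":0.0067,"dz":0.0085,"claw":0.04},{"wx":0,"wy":0,"wz":0,"dx":0,"dy":0.011,"dz":0.011,"claw":0.04},{"wx":0,"wy":0,"wz":0,"dx":0,"dy":0.0145,"dz":0.013,"claw":0.04},{"wx":0,"wy":0,"wz":0,"dx":0,"dy":0.0145,"dz":0.013,"claw":0.04}]';python3 -m handwheel '[{"wx":0,"wy":0,"wz":0,"dx":0,"dy":0,"dz":0,"claw":0.04},{"wx":0,"wy":0,"wz":0,"dx":0,"dy":0,"dz":0,"claw":0.04}]'; python3 - <<'E'
from h import *
from bench import arm
s=arm.state();print(s["position"],s["contact_force"],s["dq"].round(3))
d=np.array([.846,.533,0])
R0=Ro.from_quat(s["tool_rot"]).as_matrix();print("tip",s["position"]+.073*R0[:,2],R0[:,0])
for n in("scene","top"):
    c=arm.read_camera(n);im=c["img"][:,:,::-1];np.savez(n+"4.npz",**c)
    im=im[230:350,220:380] if n=="scene" else im[200:320,300:460]
    cv2.imwrite(f"pics/{n}4.png",cv2.resize(im,None,fx=5,fy=5,interpolation=cv2.INTER_CUBIC))
E
```

```text
clock: 4.35
position: [0.5052, -0.1539, 0.0716]
tool_rot: [0.466, 0.846, 0.226, 0.125]
contact_force: [-0.1, 0.3, -0.2]
grip_width: 0.04
clock: 4.55
position: [0.5047, -0.1543, 0.0715]
tool_rot: [0.467, 0.846, 0.226, 0.125]
contact_force: [-0.4, -0.7, 0.6]
grip_width: 0.0401
[ 0.50472315 -0.15434426  0.0715332 ] [-0.43959357 -0.68881205  0.58857126] [-0.003 -0.002 -0.    -0.002  0.001 -0.001]
tip [ 0.53554675 -0.13499206  0.00825289] [-0.53333158  0.84590557 -0.0010914 ]
```

View pics/scene4.png

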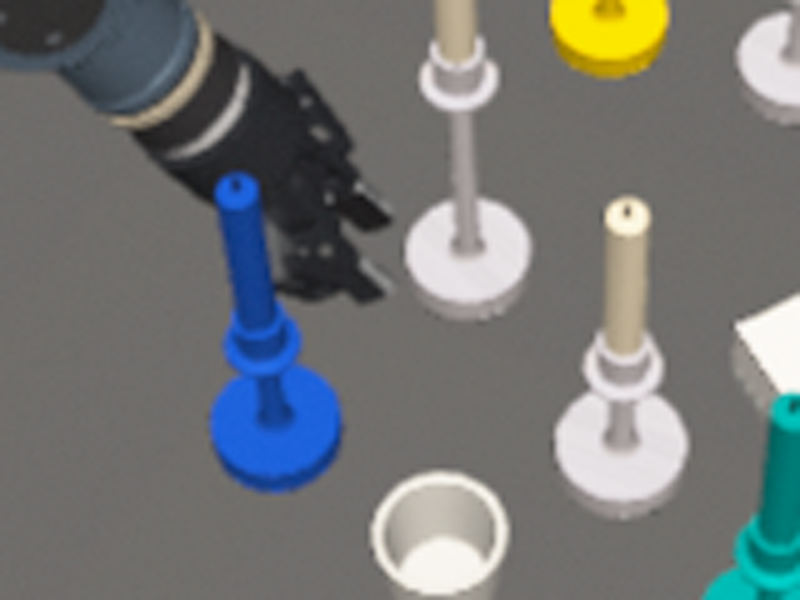

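View pics/top4.png

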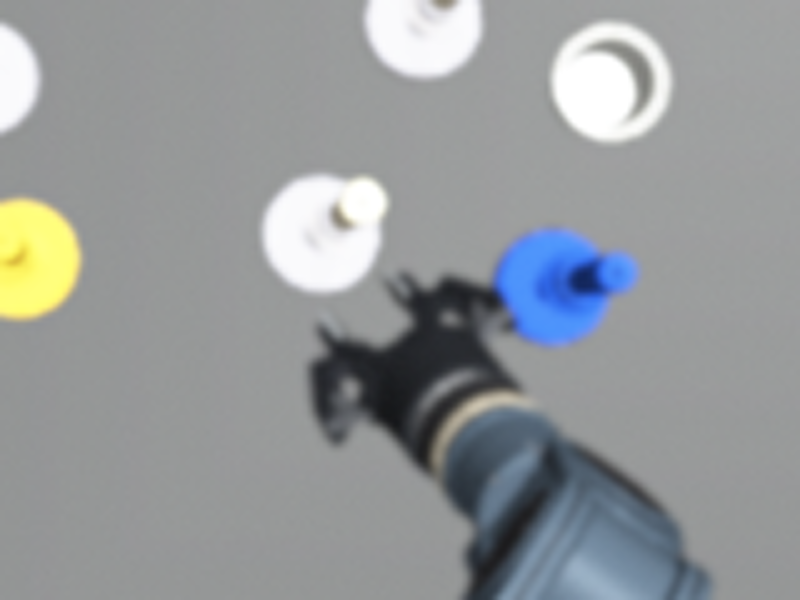

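```bash
python3 -m handwheel '[{"wx":0,"wy":0,"wz":0,"dx":0,"dy":0.0035,"dz":0.0011,"claw":0.04},{"wx":0,"wy":0,"wz":0,"dx":0,"dy":0.0074,"dz":0.0031,"claw":0.04},{"wx":0,"wy":0,"wz":0,"dx":0,"dy":0.0109,"dz":0.0051,"claw":0.04},{"wx":0,"wy":0,"wz":0,"dx":0,"dy":0.0143,"dz":0.0071,"claw":0.04},{"wx":0,"wy":0,"wz":0,"dx":0,"dy":0.0178,"dz":0.0091,"claw":0.04}]'; python3 -m handwheel '[{"wx":0,"wy":0,"wz":0,"dx":0,"dy":0.0026,"dz":0.0015,"claw":0.04},{"wx":0,"wy":0,"wz":0,"dx":0,"dy":0.0052,"dz":0.003,"claw":0.04},{"wx":0,"wy":0,"wz":0,"dx":0,"dy":0.0078,"dz":0.0045,"claw":0.04},{"wx":0,"wy":0,"wz":0,"dx":0,"dy":0.0104,"dz":0.006,"claw":0.04},{"wx":0,"wy":0,"wz":0,"dx":0,"dy":0.0104,"dz":0.006,"claw":0.04}]'; cat > look.py <<'E'
import sys
from h import *
from bench import arm
k=sys.argv[1]
s=arm.state();print(s["clock"],s["contact_force"].round(2),s["grip_width"])
R0=Ro.from_quat(s["tool_rot"]).as_matrix();print("tip",(s["position"]+.073*R0[:,2]).round(4),R0[:,0].round(4),R0[:,2].round(4))
for n in("scene","top"):
    c=arm.read_camera(n);im=c["img"][:,:,::-1];np.savez(n+k+".npz",**c)
    im=im[190:340,240:440] if n=="scene" else im[160:300,260:450]
    cv2.imwrite(f"pics/{n}{k}.png",cv2.resize(im,None,fx=4,fy=4,interpolation=cv2.INTER_CUBIC))
E
python3 look.py 5
```

```text
clock: 5.15
position: [0.5215, -0.1449, 0.0725]
tool_rot: [0.467, 0.846, 0.224, 0.125]
contact_force: [-4.5, -4.1, 2.9]
grip_width: 0.0397
clock: 5.65
position: [0.5316, -0.138, 0.0724]
tool_rot: [0.467, 0.846, 0.224, 0.125]
contact_force: [-3.9, -3.2, 1.6]
grip_width: 0.0401
5.65 [-3.87 -3.15  1.57] 0.040140227108403786
tip [ 0.5624 -0.1188  0.009 ] [-0.5323  0.8465 -0.002 ] [ 0.4212  0.2628 -0.8681]
```

View pics/scene5.png

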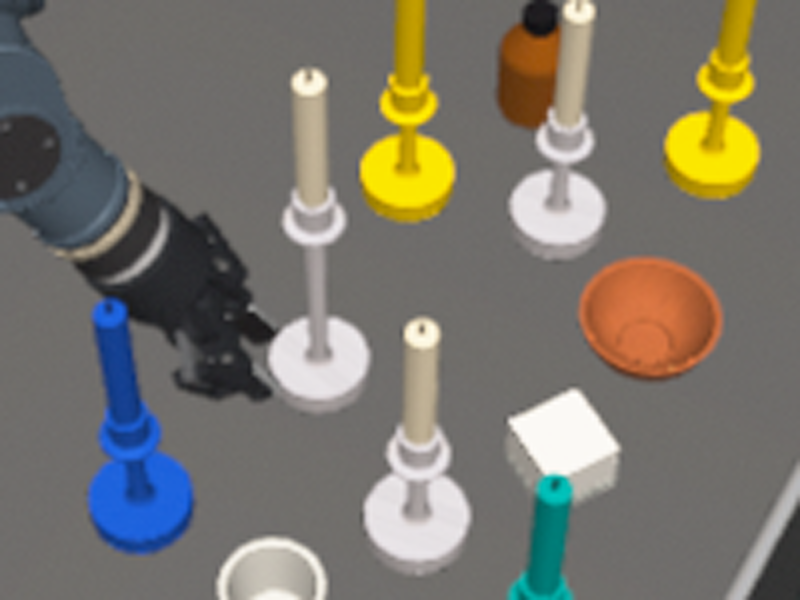

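View pics/top5.png

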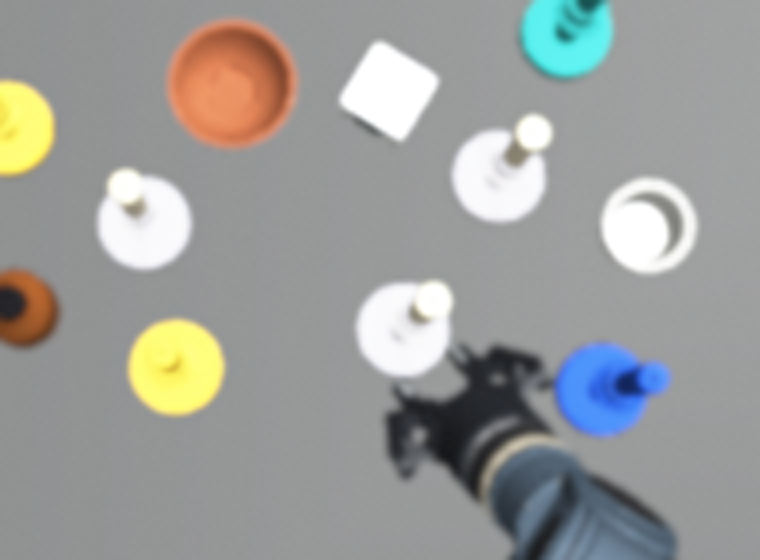

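```bash
cat >> h.py <<'E'
def feet(c,g,z=.02,x0=.5,y0=.2,sc=.0005,N=(900,600)):
    # warp image to plane z: map pixel (i=col -> y decreasing, row -> x increasing)
    K=c["camera_matrix"];R=c["R"];t=c["t"]
    A=np.array([[0,sc,x0],[-sc,0,y0],[0,0,z],[0,0,1]])
    H=K@np.c_[R,t]@A
    im=cv2.warpPerspective(c["img"],H,N,flags=cv2.WARP_INVERSE_MAP|cv2.INTER_CUBIC).astype(np.float32)
    gr=im.min(2);out={}
    gx=cv2.Sobel(gr,cv2.CV_32F,1,0,ksize=5);gy=cv2.Sobel(gr,cv2.CV_32F,0,1,ksize=5)
    a=np.radians(np.arange(0,360,2));ca,sa=np.cos(a),np.sin(a)
    def cost(p,r=.035/sc):
        mx=(p[0]+r*ca).astype(np.float32)[None];my=(p[1]+r*sa).astype(np.float32)[None]
        v=cv2.remap(gx,mx,my,1)[0]*ca+cv2.remap(gy,mx,my,1)[0]*sa
        return -np.clip(-v,0,None).clip(0,np.percentile(-v,70)+1e-6).sum()
    from scipy.optimize import minimize
    for n,q in g.items():
        p0=np.array([(y0-q[1])/sc,(q[0]-x0)/sc]);best=min(((cost(p0+[i,j]),i,j) for i in range(-16,17,2) for j in range(-16,17,2)))
        r=minimize(cost,p0+best[1:],method='Nelder-Mead',options=dict(initial_simplex=p0+np.array(best[1:])+[[0,0],[2,0],[0,2]]))
        out[n]=np.array([x0+r.x[1]*sc,y0-r.x[0]*sc]);
    return out
def report(c,g):
    f=feet(c,g);m=(f['sl']+f['sr'])/2;e=m-f['tall'];u=(f['sr']-f['sl']);L=np.linalg.norm(u);u/=L;nn=np.array([-u[1],u[0]])
    print({k:v.round(4).tolist() for k,v in f.items()},"row",L.round(4),"to go",e.round(4),"normal",(e@nn).round(4),"along(right+)",(e@u).round(4),"dist",np.linalg.norm(e).round(4),"ang",np.degrees(np.arctan2(e[1],e[0])).round(1))
E
python3 - <<'E'
from h import *
G=dict(tall=(.5785,-.1115),sl=(.678,.1),sr=(.712,-.1775))
for n in("top","scene"):report(np.load(n+"0.npz"),G)
G=dict(tall=(.597,-.10),sl=(.678,.1),sr=(.712,-.1775))
for n in("top","scene"):report(np.load(n+"5.npz"),G)
E
```

```text
{'tall': [0.5775, -0.1104], 'sl': [0.677, 0.1011], 'sr': [0.7101, -0.176]} row 0.2791 to go [0.1161 0.073 ] normal 0.1239 along(right+) -0.0587 dist 0.1371 ang 32.2
{'tall': [0.5785, -0.1115], 'sl': [0.6777, 0.1004], 'sr': [0.7118, -0.1774]} row 0.2799 to go [0.1163 0.0731] normal 0.1243 along(right+) -0.0584 dist 0.1373 ang 32.2
{'tall': [0.591, -0.0991], 'sl': [0.6771, 0.1011], 'sr': [0.7103, -0.1758]} row 0.2789 to go [0.1027 0.0618] normal 0.1093 along(right+) -0.0491 dist 0.1198 ang 31.0
{'tall': [0.5922, -0.101], 'sl': [0.6778, 0.1006], 'sr': [0.7119, -0.1775]} row 0.2801 to go [0.1026 0.0625] normal 0.1094 along(right+) -0.0496 dist 0.1201 ang 31.4
```

```bash
python3 -m handwheel '[{"wx":0,"wy":0,"wz":0,"dx":0,"dy":0.0035,"dz":0.002,"claw":0.04},{"wx":0,"wy":0,"wz":0,"dx":-0.0001,"dy":0.0069,"dz":0.004,"claw":0.04},{"wx":0,"wy":0,"wz":0,"dx":-0.0002,"dy":0.0104,"dz":0.006,"claw":0.04},{"wx":0,"wy":0,"wz":0,"dx":-0.0003,"dy":0.0139,"dz":0.008,"claw":0.04},{"wx":0,"wy":0,"wz":0,"dx":-0.0004,"dy":0.0173,"dz":0.01,"claw":0.04}]'; python3 -m handwheel '[{"wx":0,"wy":0,"wz":0,"dx":0,"dy":0.0035,"dz":0.002,"claw":0.04},{"wx":0,"wy":0,"wz":0,"dx":-0.0001,"dy":0.0069,"dz":0.004,"claw":0.04},{"wx":0,"wy":0,"wz":0,"dx":-0.0002,"dy":0.0104,"dz":0.006,"claw":0.04},{"wx":0,"wy":0,"wz":0,"dx":-0.0003,"dy":0.0139,"dz":0.008,"claw":0.04},{"wx":0,"wy":0,"wz":0,"dx":-0.0004,"dy":0.0173,"dz":0.01,"claw":0.04}]'
python3 - <<'E'
from h import *
from bench import arm
s=arm.state();R0=Ro.from_quat(s["tool_rot"]).as_matrix();print("tip",(s["position"]+.073*R0[:,2]).round(4),s["contact_force"])
E
```

```text
clock: 6.25
position: [0.5484, -0.1275, 0.0722]
tool_rot: [0.467, 0.846, 0.225, 0.125]
contact_force: [-5.8, -3.6, 3.5]
grip_width: 0.0399
clock: 6.75
position: [0.5655, -0.1171, 0.0721]
tool_rot: [0.467, 0.846, 0.225, 0.125]
contact_force: [-6.7, -3.1, 3.4]
grip_width: 0.0401
tip [ 0.5962 -0.0979  0.0088] [-6.67373525 -3.1430679   3.38397009]
```

```bash
python3 -m handwheel '[{"wx":0,"wy":0,"wz":0,"dx":0,"dy":0.0035,"dz":0.002,"claw":0.04},{"wx":0,"wy":0,"wz":0,"dx":-0.0001,"dy":0.0069,"dz":0.004,"claw":0.04},{"wx":0,"wy":0,"wz":0,"dx":-0.0002,"dy":0.0104,"dz":0.006,"claw":0.04},{"wx":0,"wy":0,"wz":0,"dx":-0.0003,"dy":0.0139,"dz":0.008,"claw":0.04},{"wx":0,"wy":0,"wz":0,"dx":-0.0004,"dy":0.0173,"dz":0.01,"claw":0.04}]'; python3 -m handwheel '[{"wx":0,"wy":0,"wz":0,"dx":0,"dy":0.0035,"dz":0.002,"claw":0.04},{"wx":0,"wy":0,"wz":0,"dx":-0.0001,"dy":0.0069,"dz":0.004,"claw":0.04},{"wx":0,"wy":0,"wz":0,"dx":-0.0002,"dy":0.0104,"dz":0.006,"claw":0.04},{"wx":0,"wy":0,"wz":0,"dx":-0.0003,"dy":0.0139,"dz":0.008,"claw":0.04},{"wx":0,"wy":0,"wz":0,"dx":-0.0003,"dy":0.0139,"dz":0.008,"claw":0.04}]'
python3 look.py 6
python3 - <<'E'
from h import *
G=dict(tall=(.656,-.062),sl=(.678,.1),sr=(.712,-.1775))
for n in("top","scene"):report(np.load(n+"6.npz"),G)
E
```

```text
clock: 7.25
position: [0.5825, -0.1068, 0.0721]
tool_rot: [0.467, 0.846, 0.225, 0.125]
contact_force: [-5.4, -3.4, 3.7]
grip_width: 0.0398
clock: 7.75
position: [0.5967, -0.0982, 0.0722]
tool_rot: [0.467, 0.846, 0.225, 0.125]
contact_force: [-3.8, -2.4, 2.5]
grip_width: 0.0401
7.75 [-3.81 -2.39  2.51] 0.04011926008039495
tip [ 0.6274 -0.0789  0.0088] [-0.5328  0.8462 -0.001 ] [ 0.4214  0.2643 -0.8675]
{'tall': [0.6554, -0.0594], 'sl': [0.677, 0.1012], 'sr': [0.7101, -0.176]} row 0.2791 to go [0.0381 0.022 ] normal 0.0404 along(right+) -0.0173 dist 0.044 ang 30.0
{'tall': [0.657, -0.0609], 'sl': [0.6778, 0.1005], 'sr': [0.712, -0.1775]} row 0.2801 to go [0.0379 0.0225] normal 0.0404 along(right+) -0.0177 dist 0.0441 ang 30.6
```

View pics/scene6.png

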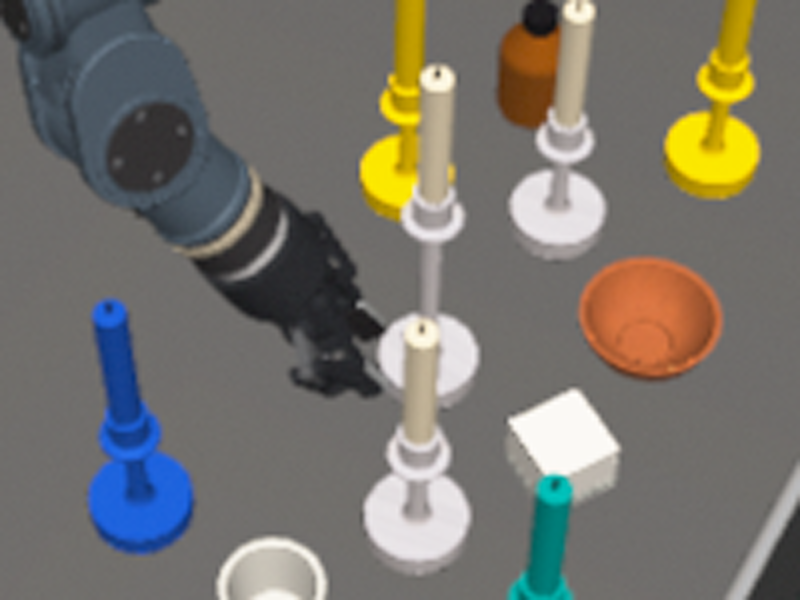

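View pics/top6.png

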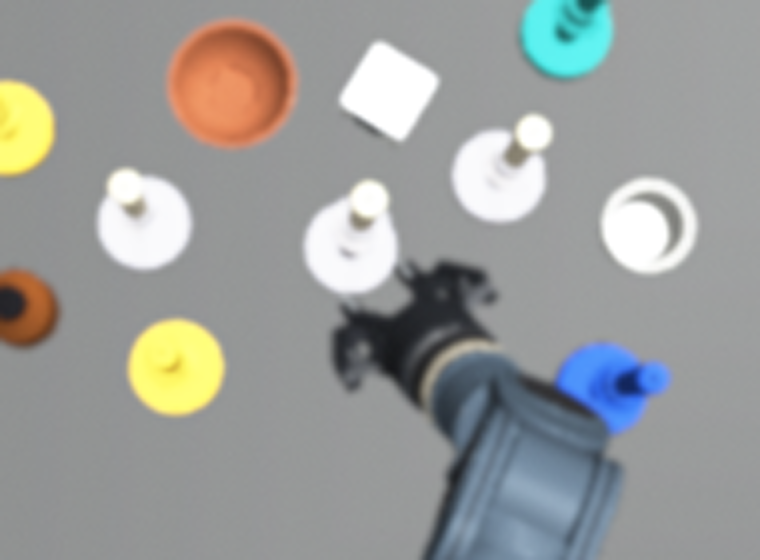

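```bash
python3 -m handwheel '[{"wx":0,"wy":0,"wz":0,"dx":-0.0001,"dy":0.0035,"dz":0.002,"claw":0.04},{"wx":0,"wy":0,"wz":0,"dx":-0.0003,"dy":0.0069,"dz":0.004,"claw":0.04},{"wx":0,"wy":0,"wz":0,"dx":-0.0004,"dy":0.0104,"dz":0.006,"claw":0.04},{"wx":0,"wy":0,"wz":0,"dx":-0.0006,"dy":0.0139,"dz":0.008,"claw":0.04},{"wx":0,"wy":0,"wz":0,"dx":-0.0007,"dy":0.0173,"dz":0.01,"claw":0.04}]'; python3 -m handwheel '[{"wx":0,"wy":0,"wz":0,"dx":-0.0001,"dy":0.003,"dz":0.0017,"claw":0.04},{"wx":0,"wy":0,"wz":0,"dx":-0.0002,"dy":0.0055,"dz":0.0032,"claw":0.04},{"wx":0,"wy":0,"wz":0,"dx":-0.0004,"dy":0.0081,"dz":0.0047,"claw":0.04},{"wx":0,"wy":0,"wz":0,"dx":-0.0005,"dy":0.0104,"dz":0.006,"claw":0.04},{"wx":0,"wy":0,"wz":0,"dx":-0.0005,"dy":0.0104,"dz":0.006,"claw":0.04}]'
python3 look.py 7
python3 - <<'E'
from h import *
G=dict(tall=(.684,-.045),sl=(.678,.1),sr=(.712,-.1775))
for n in("top","scene"):report(np.load(n+"7.npz"),G)
E
```

```text
clock: 8.35
position: [0.6135, -0.0883, 0.072]
tool_rot: [0.467, 0.846, 0.225, 0.124]
contact_force: [-7.3, -4.0, 4.3]
grip_width: 0.0401
clock: 8.85
position: [0.6242, -0.0821, 0.0721]
tool_rot: [0.467, 0.846, 0.225, 0.125]
contact_force: [-4.2, -2.9, 2.9]
grip_width: 0.04
8.85 [-4.16 -2.89  2.88] 0.04003164721973752
tip [ 0.6549 -0.0628  0.0087] [-5.329e-01  8.462e-01 -5.000e-04] [ 0.4213  0.2648 -0.8674]
{'tall': [0.6828, -0.0434], 'sl': [0.677, 0.1011], 'sr': [0.7101, -0.1758]} row 0.2789 to go [0.0108 0.0061] normal 0.0114 along(right+) -0.0047 dist 0.0124 ang 29.3
{'tall': [0.6842, -0.0449], 'sl': [0.678, 0.101], 'sr': [0.712, -0.1773]} row 0.2804 to go [0.0108 0.0067] normal 0.0115 along(right+) -0.0054 dist 0.0127 ang 32.0
```

View pics/top7.png

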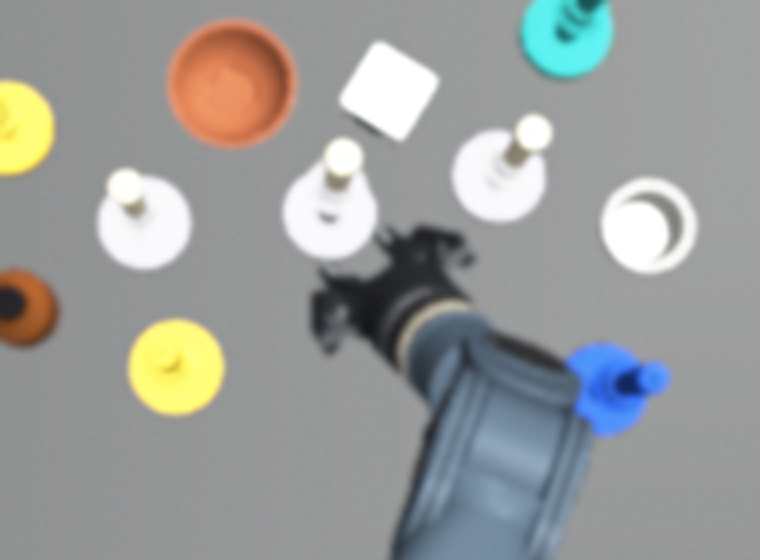

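View pics/scene7.png

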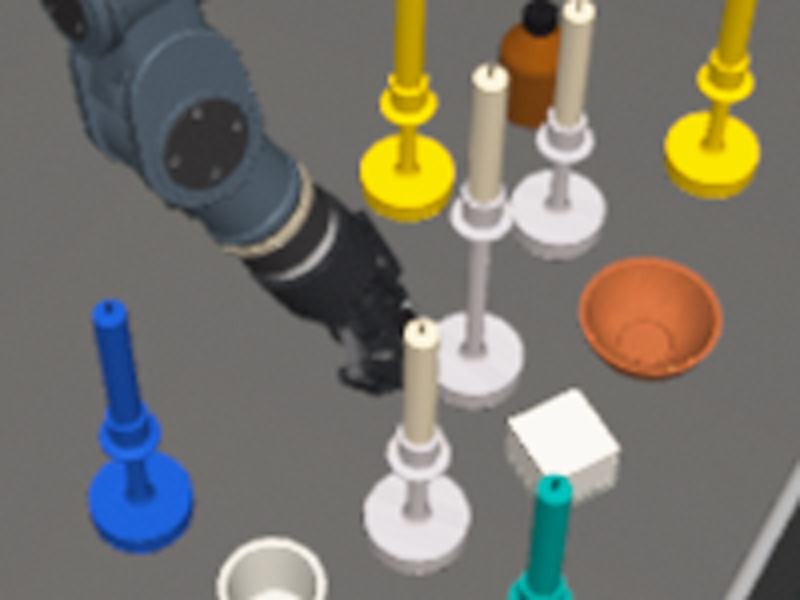

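```bash
python3 -m handwheel '[{"wx":0,"wy":0,"wz":0,"dx":0,"dy":0.0026,"dz":0.0015,"claw":0.04},{"wx":0,"wy":0,"wz":0,"dx":-0.0001,"dy":0.0052,"dz":0.003,"claw":0.04},{"wx":0,"wy":0,"wz":0,"dx":-0.0002,"dy":0.0078,"dz":0.0045,"claw":0.04},{"wx":0,"wy":0,"wz":0,"dx":-0.0003,"dy":0.0095,"dz":0.0055,"claw":0.04},{"wx":0,"wy":0,"wz":0,"dx":-0.0003,"dy":0.0104,"dz":0.006,"claw":0.04}]'; python3 -m handwheel '[{"wx":0,"wy":0,"wz":0,"dx":0,"dy":0,"dz":0,"claw":0.04},{"wx":0,"wy":0,"wz":0,"dx":0,"dy":0,"dz":0,"claw":0.04}]'
python3 look.py 8
python3 - <<'E'
from h import *
G=dict(tall=(.694,-.038),sl=(.678,.1),sr=(.712,-.1775))
for n in("top","scene"):report(np.load(n+"8.npz"),G)
E
```

```text
clock: 9.45
position: [0.6343, -0.0762, 0.072]
tool_rot: [0.467, 0.846, 0.225, 0.125]
contact_force: [-6.9, -3.9, 4.5]
grip_width: 0.0397
clock: 9.65
position: [0.6343, -0.0761, 0.072]
tool_rot: [0.467, 0.846, 0.225, 0.125]
contact_force: [-5.2, -3.4, 3.5]
grip_width: 0.0398
9.65 [-5.22 -3.38  3.45] 0.0397969006746557
tip [ 0.665  -0.0568  0.0087] [-5.326e-01  8.464e-01 -4.000e-04] [ 0.4212  0.2646 -0.8675]
{'tall': [0.6929, -0.0375], 'sl': [0.677, 0.101], 'sr': [0.71, -0.1759]} row 0.2789 to go [0.0006 0.    ] normal 0.0006 along(right+) 0.0 dist 0.0006 ang 2.6
{'tall': [0.6944, -0.0389], 'sl': [0.6781, 0.1009], 'sr': [0.712, -0.1774]} row 0.2804 to go [0.0006 0.0007] normal 0.0007 along(right+) -0.0006 dist 0.0009 ang 46.1
```

```bash
python3 -m handwheel '[{"wx":0,"wy":0,"wz":0,"dx":0,"dy":0.0003,"dz":0.0002,"claw":0.04},{"wx":0,"wy":0,"wz":0,"dx":0,"dy":0.0006,"dz":0.0004,"claw":0.04},{"wx":0,"wy":0,"wz":0,"dx":0,"dy":0.0006,"dz":0.0004,"claw":0.04}]'
python3 look.py 9
python3 - <<'E'
from h import *
G=dict(tall=(.694,-.038),sl=(.678,.1),sr=(.712,-.1775))
for n in("top","scene"):report(np.load(n+"9.npz"),G)
E
```

```text
clock: 10.05
position: [0.6347, -0.0758, 0.072]
tool_rot: [0.467, 0.846, 0.225, 0.124]
contact_force: [-7.4, -4.1, 3.3]
grip_width: 0.0399
10.05 [-7.39 -4.06  3.29] 0.03993888505371762
tip [ 0.6654 -0.0565  0.0086] [-5.324e-01  8.465e-01 -2.000e-04] [ 0.4209  0.2645 -0.8677]
{'tall': [0.693, -0.0372], 'sl': [0.677, 0.1011], 'sr': [0.7103, -0.1756]} row 0.2787 to go [ 0.0007 -0.    ] normal 0.0007 along(right+) 0.0001 dist 0.0007 ang -0.1
{'tall': [0.6951, -0.0387], 'sl': [0.6785, 0.1009], 'sr': [0.712, -0.1774]} row 0.2803 to go [0.0001 0.0005] normal 0.0002 along(right+) -0.0005 dist 0.0005 ang 75.4
```

Within about 0.5 mm, so I'll retreat straight back, slowly at first, then up.

```bash
python3 -m handwheel '[{"wx":0,"wy":0,"wz":0,"dx":0,"dy":-0.0017,"dz":-0.001,"claw":0.04},{"wx":0,"wy":0,"wz":0,"dx":0,"dy":-0.005,"dz":-0.003,"claw":0.04},{"wx":0,"wy":0,"wz":0,"dx":0,"dy":-0.01,"dz":-0.006,"claw":0.04},{"wx":0,"wy":0,"wz":0,"dx":0,"dy":-0.017,"dz":-0.01,"claw":0.04},{"wx":0,"wy":0,"wz":0,"dx":0,"dy":-0.026,"dz":-0.015,"claw":0.04}]'; python3 -m handwheel '[{"wx":0,"wy":0,"wz":0,"dx":0,"dy":-0.01,"dz":-0.01,"claw":0.04},{"wx":0,"wy":0,"wz":0,"dx":0,"dy":-0.016,"dz":-0.025,"claw":0.04},{"wx":0,"wy":0,"wz":0,"dx":0,"dy":-0.016,"dz":-0.045,"claw":0.04},{"wx":0,"wy":0,"wz":0,"dx":0,"dy":-0.016,"dz":-0.065,"claw":0.04},{"wx":0,"wy":0,"wz":0,"dx":0,"dy":-0.016,"dz":-0.08,"claw":0.04}]'; python3 -m handwheel '[{"wx":0,"wy":0,"wz":0,"dx":0,"dy":0,"dz":0,"claw":0.04},{"wx":0,"wy":0,"wz":0,"dx":0,"dy":0,"dz":0,"claw":0.04},{"wx":0,"wy":0,"wz":0,"dx":0,"dy":0,"dz":0,"claw":0.04},{"wx":0,"wy":0,"wz":0,"dx":0,"dy":0,"dz":0,"claw":0.04}]'
python3 look.py 10
python3 - <<'E'
from h import *
G=dict(tall=(.694,-.038),sl=(.678,.1),sr=(.712,-.1775))
for n in("top","scene"):report(np.load(n+"10.npz"),G)
E
```

```text
clock: 10.65
position: [0.6096, -0.0915, 0.0723]
tool_rot: [0.466, 0.846, 0.226, 0.125]
contact_force: [-0.2, 0.0, 0.2]
grip_width: 0.0398
clock: 11.15
position: [0.5638, -0.121, 0.1351]
tool_rot: [0.467, 0.846, 0.226, 0.126]
contact_force: [0.3, 0.4, -0.2]
grip_width: 0.0399
clock: 11.55
position: [0.564, -0.1195, 0.1323]
tool_rot: [0.467, 0.846, 0.226, 0.124]
contact_force: [0.3, 0.6, -0.5]
grip_width: 0.0401
11.55 [ 0.27  0.64 -0.48] 0.040098319191812705
tip [ 0.5947 -0.1001  0.069 ] [-5.336e-01  8.457e-01  8.000e-04] [ 0.4206  0.2662 -0.8673]
{'tall': [0.693, -0.0375], 'sl': [0.677, 0.1012], 'sr': [0.7101, -0.1758]} row 0.2789 to go [0.0006 0.0002] normal 0.0006 along(right+) -0.0002 dist 0.0006 ang 21.2
{'tall': [0.6949, -0.0388], 'sl': [0.6785, 0.1009], 'sr': [0.712, -0.1775]} row 0.2804 to go [0.0004 0.0005] normal 0.0005 along(right+) -0.0004 dist 0.0006 ang 51.6
```

View pics/top10.png

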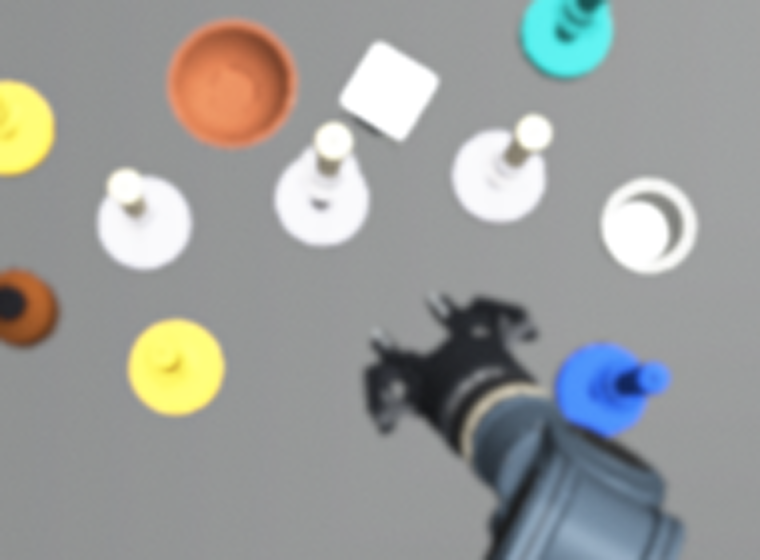

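View pics/scene10.png

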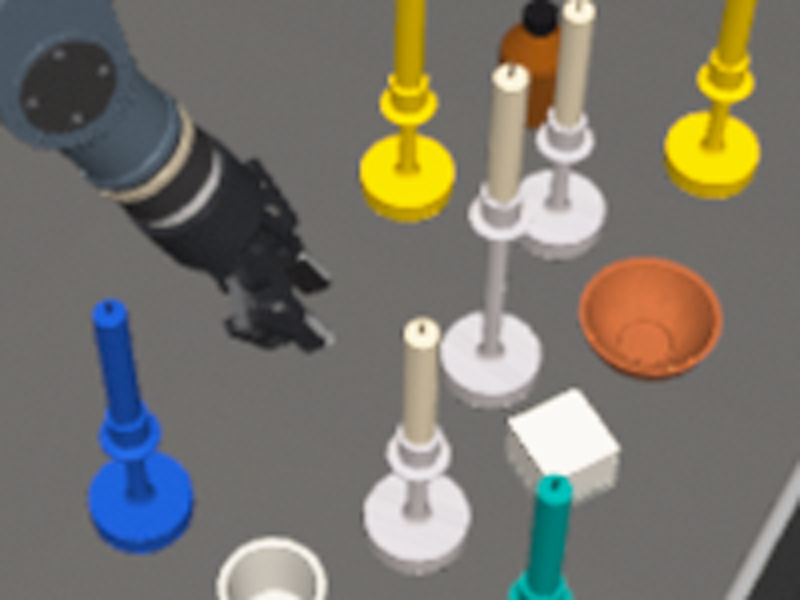

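The tall stick stands upright at (322,198) in the top crop, in line between the short ones at (145,222) and (499,176). Everything else is where it was, and the gripper is clear. I'll hand in.

```bash
python3 -c "
from bench import arm
print(arm.finish_job())"
```

```text
the job is handed in; nothing more can be done
None
```

The tall candlestick is back in the gap, upright, and the job was handed in at about 11.6 s of the 42 s allowed. I pushed its foot with both fingertips, set 40 mm apart and with the tool tilted back 30°. It slid about 137 mm in slow steps, with forces at the end of each call under about 10 N.

- **Position:** after the arm backed off, both cameras put the foot within about 0.6 mm of the midpoint. It is 0.5–0.6 mm forward of the line and 0.2–0.4 mm off along the row.
- **Other objects:** the two short candlesticks measure within 1 mm of where they started. In the last pictures the other nearby things look unmoved and nothing touches the gripper. I did not re-check the book, vase and snuffer, but the arm never went near them at table height.
- **Camera disagreement:** the two cameras differ by about 2 mm in absolute position, within the stated calibration error. They agree to under 0.5 mm on the tall one's place relative to the row.
- **Faults along the way:** one set of moves was refused for missing keys and moved nothing. The arm also swung up to about 8 mm after the fast descent, before it reached the candlestick, so I moved slowly from there.

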